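Load specimen mounts into the feed tube

TASK

Load the two slim resin specimen mounts into the upright feed tube, one on top of the other, dropping each in through the funnel with its metal face still up; either one may go first. Leave the wide mount, which does not fit the tube, where it stands.

Things in the scene. Friction and masses are not known exactly. Their poses are not given: they have to be found in the camera images.
- mount_a: slim grey resin specimen mount, a plain upright cylinder of 28 mm diameter and 42 mm height with a small rectangle of polished metal in its top face, about 45 g; loose. Origin at the centre of its underside, z up along its axis.
- mount_b: the other slim grey resin mount, the same as mount_a (28 mm diameter, 42 mm high). Origin at the centre of its underside, z up along its axis.
- mount_wide: wide grey resin mount that is not to be loaded: 48 mm diameter, 42 mm high, the same look otherwise; loose. Origin at the centre of its underside.
- magazine: feed tube, fixed to the bench: upright clear slick tube, 40 mm bore, on an aluminium plate 110 x 90 x 10 mm, with an aluminium funnel. Origin: centre of the plate's underside, on the tube's axis; z up. Tube floor at z = 10 mm, bore straight to z = 88, then a steep funnel to the rim at z = 118 (68 mm inside, 74 outside). A mount let go upright with its lower end in the funnel drops in by itself.
Not all that is in view belongs to the job. What is shaped like the mount_b but orange or turquoise is not meant.

How it is judged:
At the end, for the whole second after the job is handed in: Both slim mounts stand in the tube, one on its floor, the other on top of it (heights within 8 mm), each within 12 mm of the tube's axis, within 17 degrees of upright, metal face up, and at rest. The wide mount is within 30 mm of where it started (horizontal distance between each of mount_a, mount_b and magazine below 0.012 m and angle between each of mount_a, mount_b's own z axis and vertical below 0.3 rad and linear speed of each of mount_a, mount_b below 0.02 m/s and ((z of mount_a in the frame of magazine between 0.002 and 0.018 m and z of mount_b in the frame of magazine between 0.044 and 0.06 m) or (z of mount_b in the frame of magazine between 0.002 and 0.018 m and z of mount_a in the frame of magazine between 0.044 and 0.06 m)) and distance of mount_wide from where it was at the start of the episode below 0.03 m); the robot touches nothing.
It fails at once if the wide mount is moved more than 30 mm (distance of mount_wide from where it was at the start of the episode above 0.03 m).
It also fails if it takes over 54 s, if anything falls off the work surface, if the arm or the gripper's body presses on something with over 40 N, if the wrist force passes 120 N, or if a joint passes its speed limit or range.

ROBOT

A 6-joint arm with a two-finger parallel gripper is mounted at the origin on a cart in front of the work surface, level with it; the furniture and walls round the work are solid. World frame = base frame: x ahead of the robot, y to its left, z up, the work surface at z = 0. Lengths are in m, angles in rad, forces in N, time in s.
With the tool pointing down it reaches from about 0.35 to 0.775 m from the base axis. Payload 7.3 kg.
Tool frame: the origin (TCP) lies midway between the tips of the shut fingers; the grasp point (between the pads) lies 19 mm behind it; z points along the fingers, y is the line along which they close (so a half turn about z gives the same grasp; the last joint's range is limited). The gripper opens to 92 mm and grips with 3 to 60 N. Pads are 19 mm wide; open, the fingers measure 130 mm over their backs; the gripper's body (75 mm by 190 mm) begins 47 mm behind the grasp point.
Start: joints at [-0.146, 0.342, 1.524, -0, 1.275, -0.146], TCP at [0.525, 0, 0.227] pointing down, gripper open.
Joint ranges: [-2.53, 2.53], [-0.77, 2.02], [0.04, 2.7], [-1, 4.14], [0.28, 2.66], [-3.11, 3.11]. Speed limits (rad/s): [2.57, 2.57, 3.14, 3.14, 3.14, 3.14].

INTERFACE

Orientations are given as a unit quaternion [w, x, y, z].
In Python, from cell import sensors, imaging, env gives the robot as it stands.
- The arm moves only by the tool apply_moves, never from a script. Its argument "commands" is a list of rows, each an object with "translation": the shift along the world's x, y, z in cm, a list of three; "rot": the turn, a rotation vector about the world's x, y, z in degrees, a list of three; "fingers": the gripper's target within -1 to 1 (shut at 1, half-way at 0, fully open at -1). A call has 1 to 5 rows; each row shifts and turns the commanded pose from where the row before left it; what a row does not reach is not made up. A row lasts 1/10 s, in which the tool goes at most 50 mm and 8.59 degrees, less where a joint would pass 70% of its speed; a pose out of reach is approached as far as the arm can. A call is refused whole if a number of a shift passes 5 or a number of a turn 8.59, either way. A call with a gripper value outside its range is refused whole. The fingers move at their own pace and stop on an object; "squeeze" is the grip in N (left out, the last holds). Time passes only in rows, so rows that do not move let the fingers close. It gives the time, the measured TCP pose, the force, the opening and the grip force at its end, in the units of the state.
- sensors.get_state(): the state, without advancing time (a new reading comes with each control period).
- imaging.camera(name): name is "scene" or "side" or "wrist"; returns (picture, depth): 400x640x3 uint8, blue, green, red; 400x640 float32, m along the optical axis (not along the pixel's ray), 0 where there is no reading.
- imaging.camera_model(name): a dict with "fx", "fy", "cx", "cy" (pixels), "R" (3x3) and "t" (3): a world point X has camera coordinates R X + t. Camera axes: x right, y down, z forward; pixel columns grow to the right and rows downward; lengths in m; the calibration is good to about 2 mm. A picture is of the moment at which its call begins: read the wrist's pose just before it. camera_model takes no time and is no camera call; for the wrist camera it gives the pose at the moment of the call.
- env.hand_in(): hands the job in; it is judged then, once.
The state is a dict: "time": time; "joint_positions": joint angles; "qd": joint speeds; "tau": joint torques, N m; "eef_pos": TCP position; "eef_rot": TCP orientation; "force": force on the tool from outside, world axes, zero at the start; "torque": the same for the moment, N m; "grip_width": finger opening in m; "grasp_force": force on a finger pad.
Only numpy, scipy, OpenCV 4.12 (cv2) and the standard library are available. Lean on these libraries where they do the work, as an engineer would, in place of code of your own. Each camera call takes 0.05 s, during which the arm holds its last target. There are 200 camera calls.

## Working session

There is one attempt and no reset: what is moved stays moved. The work goes in short steps, Python scripts to look and compute and a tool call to move; the robot and the scene stay as the last step left them, time stands still between calls to the robot, and variables do not carry over. Pictures are saved under pics/ and viewed, at most 10 in all, crops included, and the job is handed in when it is done.

Besides the shell and the picture viewer there is one more tool, called after "Emit:" in YAML: its name, and indented under it one key for each argument. apply_moves: Moves the arm, as the interface text tells. Its arguments: {"type":"object","properties":{"commands":{"type":"array"},"squeeze":{"type":"number"}},"required":["commands"]}

```bash
ls; mkdir -p pics
cat > h.py <<'E'
import numpy as np, cv2
from cell import sensors, imaging, env
def grab(n):
    m=imaging.camera_model(n); p,d=imaging.camera(n); return m,p,d
def world(m,d):
    v,u=np.mgrid[:400,:640]; 
    c=np.dstack([(u-m['cx'])/m['fx']*d,(v-m['cy'])/m['fy']*d,d])-np.array(m['t'])
    return c@np.array(m['R'])
def ray(m,u,v,z):
    R=np.array(m['R']);o=-R.T@np.array(m['t']);r=R.T@np.array([(u-m['cx'])/m['fx'],(v-m['cy'])/m['fy'],1]);return o+r*(z-o[2])/r[2]
E
python3 - <<'E'
from h import *
for n in("scene","side"):
    m,p,d=grab(n); cv2.imwrite(f"pics/{n}0.png",p); np.savez(f"{n}0.npz",p=p,d=d,**{k:np.array(v) for k,v in m.items()})
    print(n,-np.array(m['R']).T@np.array(m['t']),m['fx'])
E
```

```text
pics
scene [ 0.06718219 -0.33753046  0.72031449] 405.92839818821284
side [ 0.27265695 -0.61476686  0.55969912] 471.6669896866918
```

View pics/scene0.png

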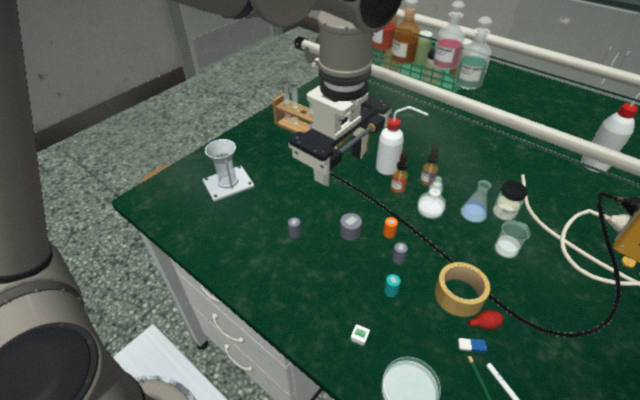

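View pics/side0.png

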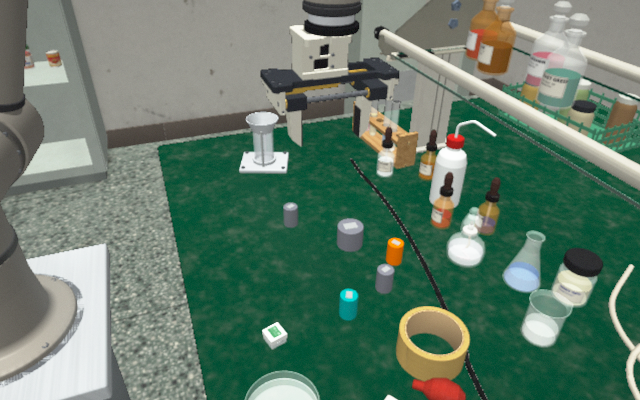

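The scene picture shows slim grey mounts at (294,227) and (400,252). The wide grey one is at (350,226). The orange (390,227) and turquoise (393,285) cylinders are decoys, and the feed tube's funnel is at (220,150). The two slim grey ones fit the description. Next I'll measure them and confirm in one enlarged crop.

Run:
```python
from h import *
seeds={"scene":dict(A=(294,227),B=(400,252),W=(350,226),O=(390,227),T=(393,285)),"side":dict(A=(290,214),B=(385,278),W=(350,234),O=(395,250),T=(348,304))}
for n in seeds:
    m=np.load(n+"0.npz");p,d=m['p'],m['d'];X=world(m,d)
    ok=(X[...,2]>.012)&(X[...,2]<.06)&(d>0)
    _,lab=cv2.connectedComponents(ok.astype(np.uint8),connectivity=4)
    for k,(u,v) in seeds[n].items():
        s=lab==lab[v,u]
        t=s&(X[...,2]>.037)
        q=X[t]; (c,r)=cv2.minEnclosingCircle(q[:,:2].astype(np.float32))
        print(n,k,lab[v,u],s.sum(),t.sum(),"mean",q.mean(0).round(4),"circ",np.round(c,4),round(r,4))
    s=(X[...,2]>.105)&(X[...,2]<.125)&(X[...,0]>.35)&(X[...,1]>.05)&(d>0)
    _,l,st,ce=cv2.connectedComponentsWithStats(s.astype(np.uint8))
    for i in range(1,len(st)):
        if st[i,4]>60:
            q=X[l==i]; c,r=cv2.minEnclosingCircle(q[:,:2].astype(np.float32)); print(n,'rim?',ce[i].round(),st[i,4],np.round(c,4),round(r,4),q[:,2].max())
    if n=="scene":
        cv2.imwrite("pics/crop.png",cv2.resize(p[130:310,180:440],None,fx=3,fy=3,interpolation=cv2.INTER_CUBIC))
    # plate footprint
    s=(X[...,2]>.006)&(X[...,2]<.014)&(p.min(2)>110)&(d>0)
    s[:, 320:]=0
    q=X[s];print(n,'plate',s.sum(),cv2.minAreaRect(q[:,:2].astype(np.float32)))
```

```text
scene A 96 191 104 mean [0.4872 0.0935 0.0417] circ [0.4879 0.0953] 0.0146
scene B 103 221 126 mean [ 0.5768 -0.1269  0.0418] circ [ 0.5779 -0.126 ] 0.0139
scene W 92 438 291 mean [ 0.5698 -0.0019  0.042 ] circ [ 0.5718 -0.0012] 0.0252
scene O 97 201 106 mean [ 0.6249 -0.0719  0.0419] circ [ 0.6263 -0.0716] 0.0142
scene T 115 246 146 mean [ 0.4986 -0.1583  0.0423] circ [ 0.4994 -0.1585] 0.0141
scene rim? [427.  33.] 64 [1.3682 0.2823] 0.028 0.12392749077975743
scene rim? [386. 135.] 106 [0.8021 0.0655] 0.0205 0.12497976609457635
scene rim? [220. 148.] 299 [0.5028 0.3423] 0.0375 0.12071831188617295
scene plate 1264 ((0.418948769569397, 0.2661970257759094), (0.8351278305053711, 0.19192160665988922), 28.60818099975586)
side A 125 280 126 mean [0.4871 0.0953 0.0419] circ [0.4879 0.0972] 0.015
side B 134 383 196 mean [ 0.5766 -0.1256  0.042 ] circ [ 0.5779 -0.1237] 0.0151
side W 127 665 381 mean [ 0.5696 -0.0013  0.0423] circ [0.5709 0.0011] 0.0255
side O 130 338 159 mean [ 0.6241 -0.071   0.0419] circ [ 0.626  -0.0697] 0.0147
side T 152 440 230 mean [ 0.4985 -0.1569  0.0422] circ [ 0.4993 -0.155 ] 0.015
side rim? [584.  85.] 100 [1.368  0.2799] 0.0277 0.12338392544497638
side rim? [626. 104.] 182 [1.3716 0.1406] 0.0248 0.1248769328732953
side rim? [431. 104.] 300 [0.9198 0.3043] 0.0465 0.12489881142708974
side rim? [391. 110.] 119 [0.8017 0.296 ] 0.0228 0.12492973255478193
side rim? [261. 119.] 363 [0.5009 0.346 ] 0.0389 0.12000057975152024
side rim? [442. 155.] 120 [0.7956 0.0663] 0.0173 0.12484325135381018
side plate 2874 ((0.16067293286323547, 1.0549559593200684), (2.4277143478393555, 0.9165155291557312), 85.37764739990234)
```

View pics/crop.png

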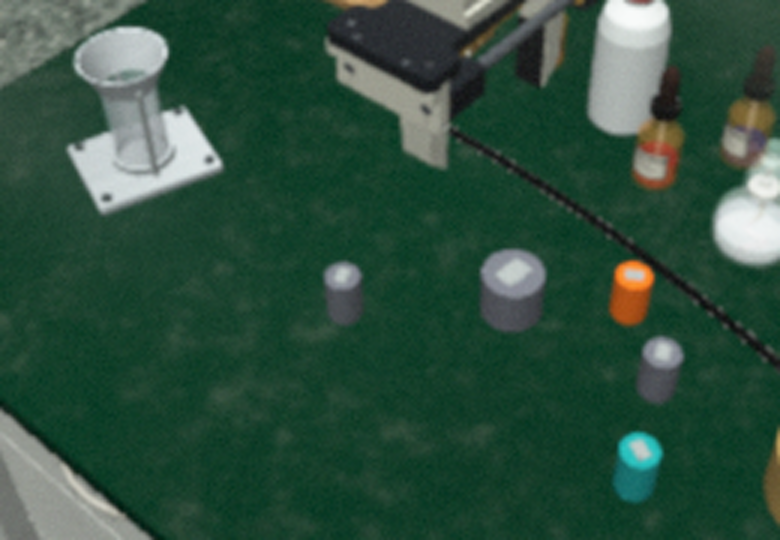

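The crop confirms two slim grey mounts, A and B, with metal faces up, plus the wide one and the orange and turquoise decoys. Positions agree in both views to about 2 mm:

| Item | x (m) | y (m) | Measured against expected |
|---|---|---|---|
| A | 0.488 | 0.096 | radius 14 mm, top at 42 mm |
| B | 0.578 | -0.125 | radius 14 mm, top at 42 mm |
| W | 0.571 | 0 | radius 25 mm |
| Tube | 0.502 | 0.344 | rim at 118–120 mm |

I'll move above A now.

Emit:
apply_moves:
  commands:
    - {"translation": [-1.9,4.8,0],"rot": [0,0,0],"fingers": -1}
    - {"translation": [-1.8,4.8,-3],"rot": [0,0,0],"fingers": -1}
    - {"translation": [0,0,-4],"rot": [0,0,0],"fingers": -1}
    - {"translation": [0,0,0],"rot": [0,0,0],"fingers": -1}
  squeeze: 15

```text
time: 0.5
eef_pos: [0.4878, 0.0878, 0.1575]
eef_rot: [-0.003, 0.706, 0.708, -0.004]
force: [0.4, 0.2, 0.1]
grip_width: 0.0916
grasp_force: 0.0
```

Run:
```python
from h import *
from scipy.spatial.transform import Rotation as Ro
s=sensors.get_state(); q=np.array(s['eef_rot']); print(s['time'],s['eef_pos'],Ro.from_quat(q,scalar_first=True).as_matrix().round(3),s['grip_width'])
m,p,d=grab("wrist"); cv2.imwrite("pics/w1.png",p)
X=world(m,d); ok=(X[...,2]>.036)&(X[...,2]<.05)&(d>0)
_,l,st,ce=cv2.connectedComponentsWithStats(ok.astype(np.uint8),connectivity=4)
for i in range(1,len(st)):
    if st[i,4]>150:
        x=X[l==i];c,r=cv2.minEnclosingCircle(x[:,:2].astype(np.float32));print(ce[i].round(),st[i,4],np.round(c,4),round(r,4))
```

```text
0.5 [0.48784691 0.08776921 0.15746941] [[-0.002  1.    -0.01 ]
 [ 1.     0.002 -0.   ]
 [-0.    -0.01  -1.   ]] 0.09159774141826121
[322. 174.] 850 [0.4886 0.0977] 0.014
[400. 264.] 313 [0.5581 0.0149] 0.0132
```

View pics/w1.png

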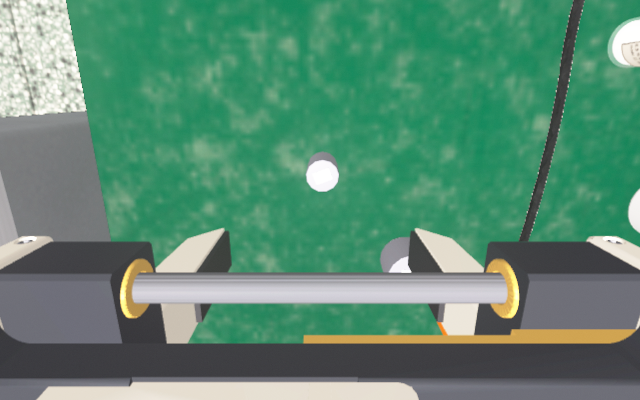

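Wrist view: mount A is at (322,174), which puts it at (0.4885, 0.097). The wide mount is at (400,264), 8 cm away in y and clear of the fingers, which close along world x. Descending.

Emit:
apply_moves:
  commands:
    - {"translation": [0,0.1,-4],"rot": [0,0,0],"fingers": -0.5}
    - {"translation": [0,0,-4],"rot": [0,0,0],"fingers": -0.5}
    - {"translation": [0,0,0],"rot": [0,0,0],"fingers": -0.5}
    - {"translation": [0,0,0],"rot": [0,0,0],"fingers": -0.5}

```text
time: 0.95
eef_pos: [0.4927, 0.0873, 0.083]
eef_rot: [0.0, 0.707, 0.707, 0.0]
force: [0.0, -0.7, 0.7]
grip_width: 0.0697
grasp_force: 0.0
```

Emit:
apply_moves:
  commands:
    - {"translation": [-0.4,1.0,-2],"rot": [0,0,0],"fingers": -0.4}
    - {"translation": [0,0,-2],"rot": [0,0,0],"fingers": -0.4}
    - {"translation": [0,0,-1],"rot": [0,0,0],"fingers": -0.4}
    - {"translation": [0,0,0],"rot": [0,0,0],"fingers": -0.4}

```text
time: 1.35
eef_pos: [0.4883, 0.0977, 0.0324]
eef_rot: [0.0, 0.707, 0.707, 0.0]
force: [-0.6, -0.1, 0.1]
grip_width: 0.0643
grasp_force: 0.0
```

Emit:
apply_moves:
  commands:
    - {"translation": [0,0,-1.9],"rot": [0,0,0],"fingers": -0.4}
    - {"translation": [0,0,0],"rot": [0,0,0],"fingers": 0}
    - {"translation": [0,0,0],"rot": [0,0,0],"fingers": 1}
    - {"translation": [0,0,0],"rot": [0,0,0],"fingers": 1}
    - {"translation": [0,0,0],"rot": [0,0,0],"fingers": 1}

```text
time: 1.85
eef_pos: [0.4881, 0.0979, 0.0135]
eef_rot: [0.001, 0.707, 0.707, 0.001]
force: [0.2, -0.6, 0.2]
grip_width: 0.0367
grasp_force: 0.0
```

Emit:
apply_moves:
  commands:
    - {"translation": [0,0,0],"rot": [0,0,0],"fingers": 1}
    - {"translation": [0,0,0],"rot": [0,0,0],"fingers": 1}
    - {"translation": [0,0,0],"rot": [0,0,0],"fingers": 1}

```text
time: 2.15
eef_pos: [0.4878, 0.0979, 0.013]
eef_rot: [0.0, 0.707, 0.707, 0.0]
force: [-1.3, 0.3, 5.9]
grip_width: 0.0278
grasp_force: 15.0
```

The opening is 28 mm at 15 N, so A is held. Lifting and moving over.

Emit:
apply_moves:
  commands:
    - {"translation": [0,0,3],"rot": [0,0,0],"fingers": 1}
    - {"translation": [0,0,4],"rot": [0,0,0],"fingers": 1}
    - {"translation": [0,0,4],"rot": [0,0,0],"fingers": 1}
    - {"translation": [0,0,4],"rot": [0,0,0],"fingers": 1}
    - {"translation": [0,0,2],"rot": [0,0,0],"fingers": 1}

```text
time: 2.65
eef_pos: [0.4885, 0.098, 0.1858]
eef_rot: [0.002, 0.707, 0.707, 0.002]
force: [-0.6, 0.6, -0.7]
grip_width: 0.0275
grasp_force: 15.0
```

Emit:
apply_moves:
  commands:
    - {"translation": [0.3,4,0],"rot": [0,0,0],"fingers": 1}
    - {"translation": [0.3,4,0],"rot": [0,0,0],"fingers": 1}
    - {"translation": [0.3,4,0],"rot": [0,0,0],"fingers": 1}
    - {"translation": [0.3,4,0],"rot": [0,0,0],"fingers": 1}
    - {"translation": [0.2,4,0],"rot": [0,0,0],"fingers": 1}

```text
time: 3.15
eef_pos: [0.5012, 0.2994, 0.1822]
eef_rot: [-0.0, 0.707, 0.707, -0.0]
force: [0.1, -0.4, -0.3]
grip_width: 0.0281
grasp_force: 15.0
```

Emit:
apply_moves:
  commands:
    - {"translation": [0,3,0],"rot": [0,0,0],"fingers": 1}
    - {"translation": [0,0,0],"rot": [0,0,0],"fingers": 1}
    - {"translation": [0,0,0],"rot": [0,0,0],"fingers": 1}

```text
time: 3.45
eef_pos: [0.5009, 0.328, 0.1818]
eef_rot: [-0.0, 0.707, 0.708, -0.001]
force: [0.3, 0.4, -0.7]
grip_width: 0.0275
grasp_force: 15.0
```

Run:
```python
from h import *
for n in("wrist","scene","side"):
    m,p,d=grab(n); cv2.imwrite(f"pics/{n}2.png",p); X=world(m,d)
    ok=(X[...,2]>.113)&(X[...,2]<.123)&(d>0)&(np.hypot(X[...,0]-.502,X[...,1]-.344)<.055)
    q=X[ok]; x,y=q[:,0],q[:,1]
    print(n,ok.sum(),q.min(0).round(4),q.max(0).round(4))
m=imaging.camera_model("wrist");print(np.load('scene0.npz')['t'])
```

```text
wrist 2097 [0.466  0.3113 0.113 ] [0.5385 0.38   0.1208]
scene 157 [0.4661 0.3049 0.1132] [0.5381 0.3787 0.1202]
side 188 [0.4655 0.3075 0.113 ] [0.5373 0.3815 0.1204]
[-0.29107475  0.3888942   0.63350612]
```

View pics/wrist2.png

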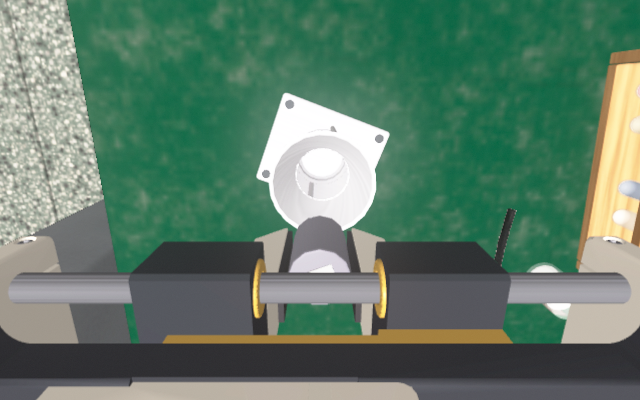

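View pics/side2.png

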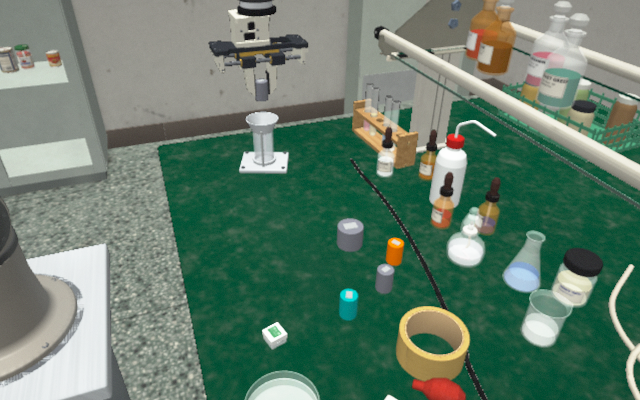

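Wrist view: the funnel is centred near (323,180), or (0.502, 0.343), and A hangs upright at (320,245). The side view agrees. I'll move over it and lower the lower end into the funnel.

Emit:
apply_moves:
  commands:
    - {"translation": [0.1,1.5,0],"rot": [0,0,0],"fingers": 1}
    - {"translation": [0,0,0],"rot": [0,0,0],"fingers": 1}
    - {"translation": [0,0,-2],"rot": [0,0,0],"fingers": 1}
    - {"translation": [0,0,-2],"rot": [0,0,0],"fingers": 1}
    - {"translation": [0,0,0],"rot": [0,0,0],"fingers": 1}

```text
time: 4.1
eef_pos: [0.501, 0.342, 0.1398]
eef_rot: [-0.001, 0.707, 0.707, -0.003]
force: [-0.2, -0.5, -0.7]
grip_width: 0.0273
grasp_force: 15.0
```

Emit:
apply_moves:
  commands:
    - {"translation": [0,0,-1.9],"rot": [0,0,0],"fingers": 1}
    - {"translation": [0,0,0],"rot": [0,0,0],"fingers": 1}
    - {"translation": [0,0,0],"rot": [0,0,0],"fingers": 1}

```text
time: 4.4
eef_pos: [0.5027, 0.343, 0.1243]
eef_rot: [0.0, 0.707, 0.707, 0.0]
force: [-0.7, 0.1, 0.4]
grip_width: 0.0278
grasp_force: 15.0
```

Emit:
apply_moves:
  commands:
    - {"translation": [0,0,0],"rot": [0,0,0],"fingers": -0.3}
    - {"translation": [0,0,0],"rot": [0,0,0],"fingers": -0.3}
    - {"translation": [0,0,0],"rot": [0,0,0],"fingers": -0.3}
    - {"translation": [0,0,3],"rot": [0,0,0],"fingers": -0.3}
    - {"translation": [0,0,3],"rot": [0,0,0],"fingers": -0.3}

```text
time: 4.9
eef_pos: [0.502, 0.3426, 0.1837]
eef_rot: [-0.0, 0.707, 0.707, -0.001]
force: [0.8, 0.5, 0.4]
grip_width: 0.0589
grasp_force: 0.0
```

Emit:
apply_moves:
  commands:
    - {"translation": [0,-3,0],"rot": [0,0,0],"fingers": -0.3}
    - {"translation": [0,-3,0],"rot": [0,0,0],"fingers": -0.3}
    - {"translation": [0,0,0],"rot": [0,0,0],"fingers": -0.3}

```text
time: 5.2
eef_pos: [0.5026, 0.2802, 0.1842]
eef_rot: [0.001, 0.708, 0.706, -0.0]
force: [-0.1, -0.8, -0.1]
grip_width: 0.0596
grasp_force: 0.0
```

Run:
```python
from h import *
m,p,d=grab("side"); m2,p2,d2=grab("wrist")
cv2.imwrite("pics/drop1.png",np.hstack([cv2.resize(p[90:190,210:320],(440,400),interpolation=2),cv2.resize(p2[60:280,220:420],(364,400))])[:,:800])
```

```text
(no output)
```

View pics/drop1.png

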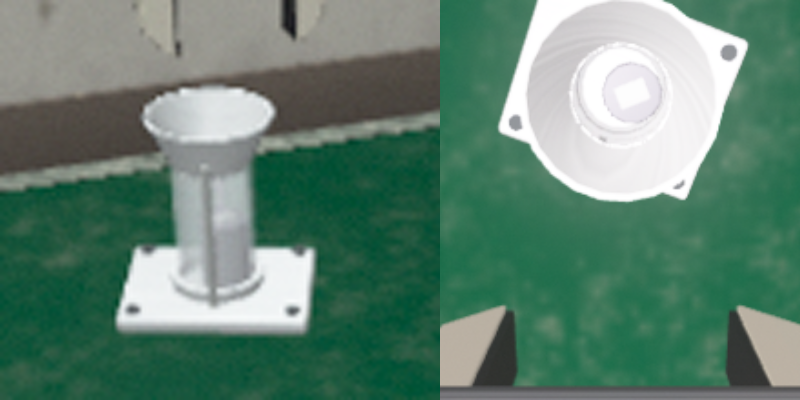

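In the crop, A stands upright on the tube floor (side view near (232,245)). Its metal face is up and it sits about 6 mm off the axis, at most the bore's slack. Next is B.

Emit:
apply_moves:
  commands:
    - {"translation": [0.8,-4.5,0],"rot": [0,0,0],"fingers": -0.4}
    - {"translation": [0.8,-4.5,0],"rot": [0,0,0],"fingers": -0.4}
    - {"translation": [0.8,-4.5,0],"rot": [0,0,0],"fingers": -0.4}
    - {"translation": [0.8,-4.5,0],"rot": [0,0,0],"fingers": -0.4}
    - {"translation": [0.8,-4.5,0],"rot": [0,0,0],"fingers": -0.4}

```text
time: 5.8
eef_pos: [0.543, 0.0573, 0.1836]
eef_rot: [0.0, 0.707, 0.708, 0.0]
force: [1.1, 0.6, 0.6]
grip_width: 0.0637
grasp_force: 0.0
```

Emit:
apply_moves:
  commands:
    - {"translation": [0.8,-4.5,0],"rot": [0,0,0],"fingers": -0.4}
    - {"translation": [0.8,-4.5,0],"rot": [0,0,0],"fingers": -0.4}
    - {"translation": [0.8,-4.5,0],"rot": [0,0,0],"fingers": -0.4}
    - {"translation": [1.1,-4.0,0],"rot": [0,0,0],"fingers": -0.4}
    - {"translation": [0,0,0],"rot": [0,0,0],"fingers": -0.4}

```text
time: 6.3
eef_pos: [0.579, -0.1213, 0.1831]
eef_rot: [0.001, 0.709, 0.706, -0.0]
force: [-0.9, 0.7, -1.4]
grip_width: 0.0642
grasp_force: 0.0
```

Run:
```python
from h import *
s=sensors.get_state(); print(s['time'],s['eef_pos'],s['eef_rot'])
m,p,d=grab("wrist")
X=world(m,d); ok=(X[...,2]>.036)&(X[...,2]<.05)&(d>0)
_,l,st,ce=cv2.connectedComponentsWithStats(ok.astype(np.uint8),connectivity=4)
for i in range(1,len(st)):
    if st[i,4]>150:
        x=X[l==i];c,r=cv2.minEnclosingCircle(x[:,:2].astype(np.float32));print(ce[i].round(),st[i,4],np.round(c,4),round(r,4),p[l==i].mean(0).round())
```

```text
6.3 [ 0.57896843 -0.12126166  0.18312074] [ 1.02516728e-03  7.08562460e-01  7.05647352e-01 -6.53310159e-05]
[311.  32.] 2916 [0.572  0.0011] 0.024 [241. 236. 238.]
[527.  44.] 499 [ 0.7613 -0.0059] 0.0191 [112. 140. 203.]
[601.  96.] 607 [ 0.8324 -0.0502] 0.0195 [143. 145. 159.]
[374. 120.] 809 [ 0.6267 -0.0692] 0.0139 [ 86. 221. 253.]
[498. 155.] 1896 [ 0.7488 -0.1051] 0.0301 [248. 250. 247.]
[319. 181.] 707 [ 0.5786 -0.1238] 0.014 [226. 221. 223.]
[237. 213.] 679 [ 0.5004 -0.1548] 0.0142 [236. 237.  97.]
[546. 231.] 437 [ 0.8008 -0.1786] 0.0191 [243. 236. 218.]
[283. 321.] 421 [ 0.5463 -0.2721] 0.0261 [154. 213. 228.]
[359. 321.] 419 [ 0.6122 -0.2721] 0.0255 [162. 226. 242.]
```

Wrist camera: B is at (319,181), or (0.5786, -0.1238), and grey. Orange is at (374,120) and turquoise at (237,213), both clear of the fingers. Descending.

Emit:
apply_moves:
  commands:
    - {"translation": [0,-0.1,-4],"rot": [0,0,0],"fingers": -0.4}
    - {"translation": [0,0,-4],"rot": [0,0,0],"fingers": -0.4}
    - {"translation": [0,0,-3],"rot": [0,0,0],"fingers": -0.4}
    - {"translation": [0,0,0],"rot": [0,0,0],"fingers": -0.4}
    - {"translation": [0,0,0],"rot": [0,0,0],"fingers": -0.4}

```text
time: 6.85
eef_pos: [0.5779, -0.1167, 0.074]
eef_rot: [-0.0, 0.707, 0.708, 0.0]
force: [0.6, -0.1, 0.5]
grip_width: 0.0642
grasp_force: 0.0
```

Emit:
apply_moves:
  commands:
    - {"translation": [0.1,-0.7,0],"rot": [0,0,0],"fingers": -0.4}
    - {"translation": [0,0,-2],"rot": [0,0,0],"fingers": -0.4}
    - {"translation": [0,0,-2],"rot": [0,0,0],"fingers": -0.4}
    - {"translation": [0,0,-2],"rot": [0,0,0],"fingers": -0.4}
    - {"translation": [0,0,0],"rot": [0,0,0],"fingers": -0.4}

```text
time: 7.35
eef_pos: [0.5781, -0.1252, 0.013]
eef_rot: [-0.001, 0.707, 0.707, -0.0]
force: [-0.5, 0.6, 0.1]
grip_width: 0.0646
grasp_force: 0.0
```

Emit:
apply_moves:
  commands:
    - {"translation": [0,0,0],"rot": [0,0,0],"fingers": 0.2}
    - {"translation": [0,0,0],"rot": [0,0,0],"fingers": 1}
    - {"translation": [0,0,0],"rot": [0,0,0],"fingers": 1}
    - {"translation": [0,0,0],"rot": [0,0,0],"fingers": 1}
    - {"translation": [0,0,0],"rot": [0,0,0],"fingers": 1}

```text
time: 7.85
eef_pos: [0.5787, -0.1252, 0.014]
eef_rot: [0.0, 0.707, 0.707, 0.0]
force: [-0.4, -0.5, -0.1]
grip_width: 0.0287
grasp_force: 0.0
```

Emit:
apply_moves:
  commands:
    - {"translation": [0,0,0],"rot": [0,0,0],"fingers": 1}
    - {"translation": [0,0,0],"rot": [0,0,0],"fingers": 1}

```text
time: 8.05
eef_pos: [0.5787, -0.1252, 0.014]
eef_rot: [0.0, 0.707, 0.707, 0.0]
force: [-0.7, -0.5, 4.0]
grip_width: 0.0278
grasp_force: 15.0
```

B is held. Lifting and moving back.

Emit:
apply_moves:
  commands:
    - {"translation": [0,0,3],"rot": [0,0,0],"fingers": 1}
    - {"translation": [0,0,4],"rot": [0,0,0],"fingers": 1}
    - {"translation": [0,0,4],"rot": [0,0,0],"fingers": 1}
    - {"translation": [0,0,4],"rot": [0,0,0],"fingers": 1}
    - {"translation": [0,0,3],"rot": [0,0,0],"fingers": 1}

```text
time: 8.55
eef_pos: [0.5788, -0.1252, 0.196]
eef_rot: [0.001, 0.707, 0.707, 0.0]
force: [-0.1, 0.4, -0.2]
grip_width: 0.0276
grasp_force: 15.0
```

Emit:
apply_moves:
  commands:
    - {"translation": [-0.7,4.3,0],"rot": [0,0,0],"fingers": 1}
    - {"translation": [-0.7,4.3,0],"rot": [0,0,0],"fingers": 1}
    - {"translation": [-0.7,4.3,0],"rot": [0,0,0],"fingers": 1}
    - {"translation": [-0.7,4.3,0],"rot": [0,0,0],"fingers": 1}
    - {"translation": [-0.7,4.3,0],"rot": [0,0,0],"fingers": 1}

```text
time: 9.05
eef_pos: [0.5428, 0.0915, 0.1933]
eef_rot: [-0.0, 0.707, 0.707, -0.0]
force: [0.8, -0.1, -0.0]
grip_width: 0.0276
grasp_force: 15.0
```

Emit:
apply_moves:
  commands:
    - {"translation": [-0.7,4.3,0],"rot": [0,0,0],"fingers": 1}
    - {"translation": [-0.7,4.3,0],"rot": [0,0,0],"fingers": 1}
    - {"translation": [-0.7,4.3,0],"rot": [0,0,0],"fingers": 1}
    - {"translation": [-0.7,4.3,0],"rot": [0,0,0],"fingers": 1}
    - {"translation": [-0.7,4.3,0],"rot": [0,0,0],"fingers": 1}

```text
time: 9.55
eef_pos: [0.5077, 0.3066, 0.1932]
eef_rot: [-0.0, 0.707, 0.707, -0.0]
force: [1.0, -0.4, -0.1]
grip_width: 0.0276
grasp_force: 15.0
```

Emit:
apply_moves:
  commands:
    - {"translation": [-0.6,3.5,0],"rot": [0,0,0],"fingers": 1}
    - {"translation": [0,0,0],"rot": [0,0,0],"fingers": 1}
    - {"translation": [0,0,0],"rot": [0,0,0],"fingers": 1}

```text
time: 9.85
eef_pos: [0.5019, 0.3402, 0.1928]
eef_rot: [0.0, 0.706, 0.708, -0.001]
force: [0.0, 0.4, -1.8]
grip_width: 0.0278
grasp_force: 15.0
```

Emit:
apply_moves:
  commands:
    - {"translation": [0,0.3,-2.5],"rot": [0,0,0],"fingers": 1}
    - {"translation": [0,0,-2.5],"rot": [0,0,0],"fingers": 1}
    - {"translation": [0,0,0],"rot": [0,0,0],"fingers": 1}
    - {"translation": [0,0,-1.8],"rot": [0,0,0],"fingers": 1}
    - {"translation": [0,0,0],"rot": [0,0,0],"fingers": 1}

```text
time: 10.35
eef_pos: [0.5022, 0.3414, 0.1247]
eef_rot: [-0.0, 0.708, 0.707, -0.001]
force: [0.0, -0.1, -1.3]
grip_width: 0.0273
grasp_force: 15.0
```

Emit:
apply_moves:
  commands:
    - {"translation": [0,0,0],"rot": [0,0,0],"fingers": 1}
    - {"translation": [0,0,0],"rot": [0,0,0],"fingers": 1}

```text
time: 10.55
eef_pos: [0.5033, 0.3428, 0.127]
eef_rot: [0.0, 0.707, 0.707, 0.001]
force: [1.1, 0.9, -0.1]
grip_width: 0.0277
grasp_force: 15.0
```

Emit:
apply_moves:
  commands:
    - {"translation": [-0.1,0,-0.3],"rot": [0,0,0],"fingers": 1}
    - {"translation": [0,0,0],"rot": [0,0,0],"fingers": -0.3}
    - {"translation": [0,0,0],"rot": [0,0,0],"fingers": -0.3}
    - {"translation": [0,0,0],"rot": [0,0,0],"fingers": -0.3}
    - {"translation": [0,0,0],"rot": [0,0,0],"fingers": -0.3}

```text
time: 11.05
eef_pos: [0.5015, 0.343, 0.1226]
eef_rot: [0.0, 0.707, 0.707, 0.0]
force: [1.2, -0.3, 0.0]
grip_width: 0.0548
grasp_force: 0.0
```

Emit:
apply_moves:
  commands:
    - {"translation": [0,0,3],"rot": [0,0,0],"fingers": -0.3}
    - {"translation": [0,0,3],"rot": [0,0,0],"fingers": -0.3}
    - {"translation": [0,-3,0],"rot": [0,0,0],"fingers": -0.3}
    - {"translation": [0,-3,0],"rot": [0,0,0],"fingers": -0.3}
    - {"translation": [0,0,0],"rot": [0,0,0],"fingers": -0.3}

```text
time: 11.55
eef_pos: [0.5016, 0.2802, 0.1829]
eef_rot: [0.0, 0.708, 0.706, -0.0]
force: [0.2, 0.3, -0.9]
grip_width: 0.0598
grasp_force: 0.0
```

Run:
```python
from h import *
m,p,d=grab("side"); m2,p2,d2=grab("wrist")
cv2.imwrite("pics/drop2.png",np.hstack([cv2.resize(p[90:190,210:320],(440,400),interpolation=2),cv2.resize(p2[60:280,220:420],(360,400))]))
X=world(m2,d2); s=(X[...,2]>.085)&(X[...,2]<.102)&(np.hypot(X[...,0]-.502,X[...,1]-.343)<.021)
q=X[s]; print(s.sum(), np.median(q,0).round(4))
X=world(m,d);c=X[220:250,330:365].reshape(-1,3);c=c[c[:,2]>.037];print("wide",c.mean(0))
```

```text
1581 [0.4983 0.3423 0.0944]
wide [ 0.56752912 -0.00583951  0.04522302]
```

View pics/drop2.png

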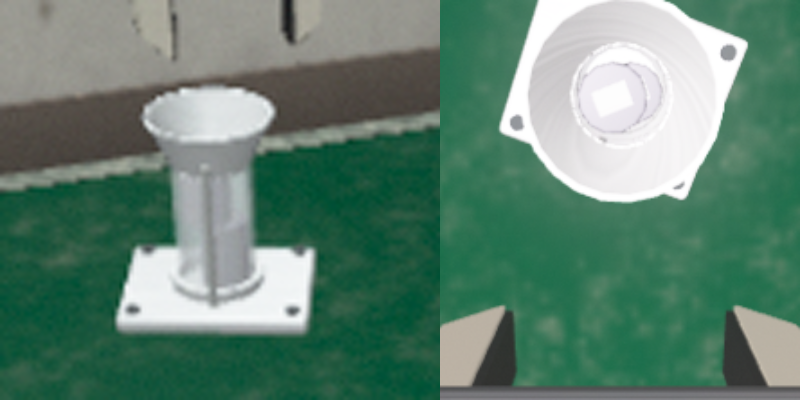

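B rests on A with its metal face up at (612,97) in the crop, and its top is at z = 94 mm, as expected for 10 + 84. I'll check tilt and rest quickly, then hand in.

Run:
```python
from h import *
o=[]
for i in range(2):
    for _ in range(4*i): imaging.camera("side")
    m,p,d=grab("wrist");X=world(m,d)
    s=(X[...,2]>.09)&(X[...,2]<.099)&(np.hypot(X[...,0]-.498,X[...,1]-.343)<.009);q=X[s]
    c=np.linalg.lstsq(np.c_[q[:,:2],np.ones(len(q))],q[:,2],rcond=None)[0]; t=np.hypot(c[0],c[1]);print(len(q),q.mean(0).round(4),'tilt',t); o.append(t)
if max(o)<.15: print(env.hand_in())
```

```text
509 [0.4981 0.3431 0.0949] tilt 0.004479434566169223
507 [0.498  0.3431 0.0949] tilt 0.009767237120501244
the job is handed in; nothing more can be done
None
```

Both slim mounts are stacked upright in the feed tube with their metal faces up, the wide mount stayed where it was, and the job is handed in; no verdict was returned.

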